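# Set the diverter flap and pour the nuts to the round tin

## Robot

A 6-joint arm with a two-finger parallel gripper is mounted at the origin on the work surface; the furniture and walls round the work are solid. World frame = base frame: x ahead of the robot, y to its left, z up, the work surface at z = 0. Lengths are in mm, angles in rad, forces in N, time in s.
With the tool pointing down it reaches from about 350 to 800 mm from the base axis. Payload 7.3 kg.
Tool frame: the origin (TCP) lies where the fingers leave the gripper's body, on its centre line; the fingertips stand 73 mm ahead of it and the grasp point (between the pads) lies 54 mm ahead of it; z points along the fingers, y is the line along which they close (so a half turn about z gives the same grasp; the last joint's range is limited). The gripper opens to 85 mm and grips with 20 to 120 N. Pads are 22 mm wide; open, the fingers measure 114 mm over their backs; the gripper's body (76 mm by 85 mm) begins 54 mm behind the grasp point. The pads swing forward as they close: fully open they stand 13 mm farther back than shut.
Start: joints at [-1.371, 0.342, 1.524, -0, 1.275, -0.146], TCP at [177.97, -493.927, 303.922] pointing down, gripper open.
Joint ranges: [-2.53, 2.53], [-0.77, 2.02], [0.04, 2.7], [-1, 4.14], [0.28, 2.66], [-3.11, 3.11]. Speed limits (rad/s): [2.57, 2.57, 3.14, 3.14, 3.14, 3.14].

## Interface

Orientations are given as [roll, pitch, yaw] about the fixed x, y, z axes, in that order (R = Rz(yaw) Ry(pitch) Rx(roll)).
In Python, from cell import env, cams gives the robot as it stands.
- The arm moves only by the tool move_arm, never from a script. Its argument "rows" is a list of rows, each a list of 7 numbers: the opening in per cent of the stroke, from 0 (shut) to 100 (fully open), then the shift along the tool's x, y, z in m, then the turn, a rotation vector about the tool's x, y, z in units of 6 degrees (1.0 is 6 degrees). In form: [[fingers, tx, ty, tz, wx, wy, wz], ...]. A call has 1 to 12 rows; each row is the pose to reach, as a shift and turn from the pose commanded when the call began, along the tool's axes at that moment; what a row does not reach only later rows make up. A row lasts 1/12 s, in which the tool goes at most 41.7 mm and 7.16 degrees, less where a joint would pass 70% of its speed; a pose out of reach is approached as far as the arm can. A call with a gripper value outside its range is refused whole. The fingers move at their own pace and stop on an object; "squeeze" is the grip in N (left out, the last holds). Time passes only in rows, so rows that repeat a pose let the fingers close. It gives the time, the measured TCP pose, the force, the opening and the grip force at its end, in the units of the state.
- env.read_state(): the state, without advancing time (a new reading comes with each control period).
- cams.snapshot(name): name is "side" or "top" or "wrist"; returns a dict with "frame" (384x512x3 uint8, red, green, blue), "intrinsics" (3x3 intrinsics, pixels), "R" (3x3) and "t" (3): a world point X has camera coordinates R X + t. Camera axes: x right, y down, z forward; pixel columns grow to the right and rows downward; lengths in mm; the calibration is good to about 2 mm. The wrist camera is an equidistant fisheye: a pixel r from the principal point sees the ray r / f radians off the axis. A picture is of the moment at which its call begins. There is no depth.
- env.close_job(): hands the job in; it is judged then, once.
The state is a dict: "t": time; "joint_positions": joint angles; "qd": joint speeds; "effort": joint torques, N m; "tcp_pos": TCP position; "orientation": TCP orientation; "force": force on the tool from outside, world axes, zero at the start; "torque": the same for the moment, N m; "width": finger opening in mm; "grasp_force": force on a finger pad.
Only numpy, scipy, OpenCV 4.12 (cv2) and the standard library are available. Lean on these libraries where they do the work, as an engineer would, in place of code of your own. Each camera call takes 0.05 s, during which the arm holds its last target. There are 200 camera calls.

## Task

Swing the chute's flap lever fully over so that the chute leads to the round tin, then pick up the scoop by its handle and pour its two nuts into the hopper so that both run into the tin. Do not pick the nuts out with the fingers or tip them anywhere but into the hopper, and at the end set the scoop back down upright on the table and let go.

Things in the scene. Friction and masses are not known exactly. Their poses are not given: they have to be found in the camera images.
- chute: Fixed sheet-metal Y-chute. Origin: centre of its foot on the table; z up, x away from the robot at yaw 0, y left. On the z axis a round steel funnel: rim z = 235 mm, 120 mm inside, with a 48 mm hole. Flap below it; exits left (+y) and right (-y) drop parts 80 mm from the centre at z = 56 mm: one into the round tin, the other into a square screw bin, not for nuts. A carton with a coil, up to z = 260 mm, stands before it.
- chute_flap (a joint): Flap and front lever, one piece, -0.58 to 0.58 rad (stops), about the chute's x axis at z = 132 mm. Positive: both lean right (-y), parts run to the LEFT exit (+y); negative: lean left, parts run RIGHT. Starts near 0 (upright), stays where left, moves with 1 N. Lever ends in an upright black grip, 16 mm across, 42 long, centre in the chute's frame: x -88, y -100 sin q, z 132 + 100 cos q mm.
- scoop: Loose aluminium scoop, 95 x 56 mm, walls 32 mm high, 0.16 kg. Origin: centre of its underside; z up; its open front edge (lip) is at x = -47.5 mm, roughly towards the robot. Handle: level black bar along x from -20 to 53 mm, 16 mm wide (y), z 75 to 89 mm; grip across y near x = 10 mm (balance). The nuts lie loose inside, slide once the lip is tipped down 20 to 25 degrees; 50 degrees empties it.
- nut_a: Steel hexagon nut, 22 mm over its corners, 10 mm thick, 20 g, lying in the scoop. Origin: centre of its underside.
- nut_b: A second nut, the same.
- tin: Round open steel tin, 90 mm across (84 inside), 45 mm high, loose, standing under the left or the right exit of the chute, about 90 mm from the chute's centre. Origin: centre of its underside.

How it is judged (in metres and radians):
On the way, in this order (a step that is already met when the one before it is completed fails the run):
1. the flap is swung over so that the chute leads to the tin, with the nuts still in the scoop (((y of tin in the frame of chute above 0 m and value of joint chute_flap above 0.45 rad) or (y of tin in the frame of chute below 0 m and value of joint chute_flap below -0.45 rad)) and distance between each of nut_a, nut_b and scoop below 0.06 m), for 0.2 s.
2. the scoop is tipped over the hopper, its middle within 130 mm of the chute's centre line and its underside higher than 200 mm (angle between scoop's own z axis and vertical above 0.35 rad and horizontal distance between scoop and chute below 0.13 m and height (world z) of scoop above 0.2 m), for 0.1 s.
At the end, for the whole second after the job is handed in: Both nuts lie at rest in the round tin, which stands upright (10 degrees); the flap is still over to the tin's setting (beyond 0.45 rad); the scoop stands upright (10 degrees) and at rest on the table (((y of tin in the frame of chute above 0 m and value of joint chute_flap above 0.45 rad) or (y of tin in the frame of chute below 0 m and value of joint chute_flap below -0.45 rad)) and horizontal distance between each of nut_a, nut_b and tin below 0.043 m and z of each of nut_a, nut_b in the frame of tin below 0.042 m and linear speed of each of nut_a, nut_b below 0.03 m/s and angle between each of tin, scoop's own z axis and vertical below 0.17 rad and height (world z) of scoop below 0.012 m and linear speed of scoop below 0.02 m/s); the robot touches nothing.
It fails at once if a nut is out of the scoop and higher than 80 mm, but more than 115 mm from the chute's centre line (it was not poured into the hopper) ((distance between nut_a and scoop above 0.1 m and height (world z) of nut_a above 0.08 m and horizontal distance between nut_a and chute above 0.115 m) or (distance between nut_b and scoop above 0.1 m and height (world z) of nut_b above 0.08 m and horizontal distance between nut_b and chute above 0.115 m)).
It fails at once if the fingers grip a nut (contact force between the fingers and nut_a above 1 N or contact force between the fingers and nut_b above 1 N).
It also fails if it takes over 58 s, if anything falls off the work surface, if the arm or the gripper's body presses on something with over 40 N, if the wrist force passes 120 N, or if a joint passes its speed limit or range.

## Working session

There is one attempt and no reset: what is moved stays moved. The work goes in short steps, Python scripts to look and compute and a tool call to move; the robot and the scene stay as the last step left them, time stands still between calls to the robot, and variables do not carry over. Pictures are saved under pics/ and viewed, at most 10 in all, crops included, and the job is handed in when it is done.

Besides the shell and the picture viewer there is one more tool, called after "Request:" as a command line: name --pt "numbers of a row" for each row, then --argument value for the rest. move_arm: Moves the arm, as the interface text tells. Its arguments: {"type":"object","properties":{"rows":{"type":"array"},"squeeze":{"type":"number"}},"required":["rows"]}

```bash
mkdir -p pics; ls
python3 - <<'E'
from cell import env,cams
import cv2,pickle
d={}
for n in ("side","top","wrist"):
    s=cams.snapshot(n); d[n]=s
    print(n,s["intrinsics"].tolist(),s["R"].round(4).tolist(),s["t"].round(1).tolist())
    cv2.imwrite(f"pics/{n}0.png",cv2.resize(s["frame"][:,:,::-1],(800,600),interpolation=cv2.INTER_CUBIC))
pickle.dump(d,open("s0.pkl","wb"))
print(env.read_state())
E
```

```text
pics
side [[475.8853861761657, 0.0, 258.01519233262115], [0.0, 475.8853861761657, 190.89449153854207], [0.0, 0.0, 1.0]] [[0.5286, 0.8487, 0.0154], [0.6391, -0.386, -0.6653], [-0.5587, 0.3615, -0.7464]] [-152.9, -329.7, 1341.7]
top [[366.29551625306306, 0.0, 259.6093477964988], [0.0, 366.29551625306306, 196.37665914199962], [0.0, 0.0, 1.0]] [[-0.0238, -0.9994, -0.0243], [-0.9974, 0.0253, -0.0667], [0.0673, 0.0226, -0.9975]] [-126.8, 536.7, 913.4]
wrist [[297.3186396354542, 0.0, 256.83216748984495], [0.0, 297.3186396354542, 189.29306130489198], [0.0, 0.0, 1.0]] [[0.3395, -0.9406, -0.0007], [-0.9049, -0.3268, 0.2727], [-0.2567, -0.092, -0.9621]] [-524.2, -35.7, 378.4]
{'t': 0.15, 'joint_positions': array([-1.37101493e+00,  3.42528689e-01,  1.52480015e+00, -3.64280333e-06,
        1.27536561e+00, -1.45998193e-01]), 'qd': array([-0.00037887, -0.00231777, -0.0035597 , -0.00053505,  0.00018218,
        0.00078337]), 'effort': array([ 7.56438385e-04, -4.33907175e+01, -2.46148217e+01, -1.57674963e-04,
        5.68639225e-03,  6.05265768e-05]), 'tcp_pos': array([ 177.91684601, -493.70827442,  303.40230479]), 'orientation': array([-3.14050207e+00, -1.56842243e-04,  3.45780570e-01]), 'force': array([-0.38913028,  0.38807213, -0.21908471]), 'torque': array([-0.04698758,  0.01655258, -0.04005629]), 'grasp_force': 0.0, 'width': 85.53491422461792}
```

View pics/top0.png

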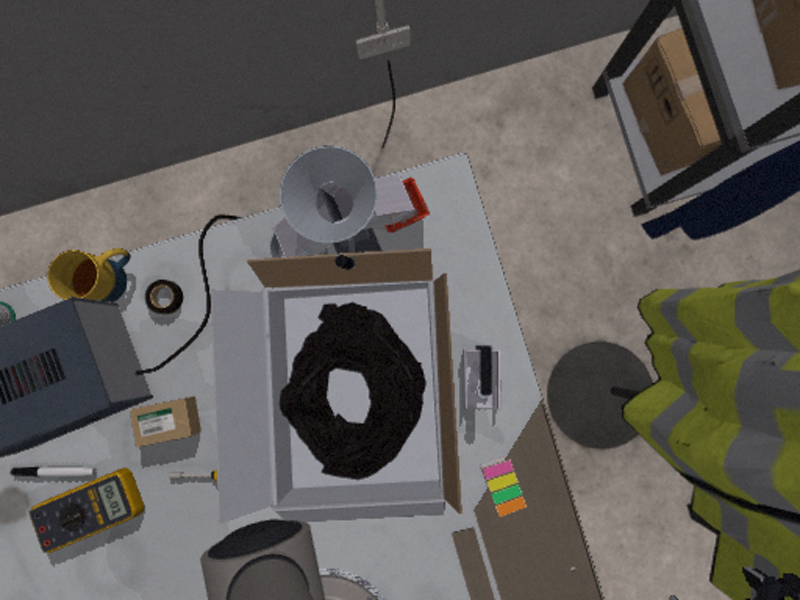

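View pics/side0.png

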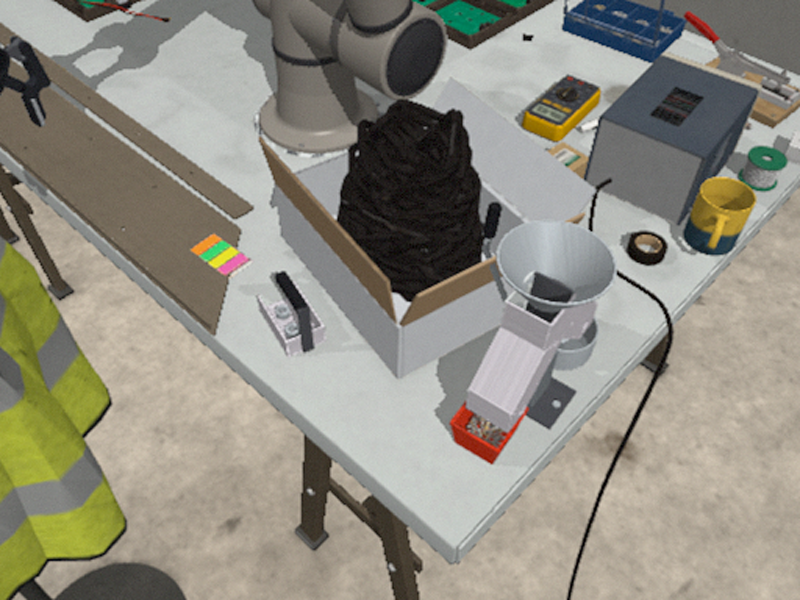

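The tin stands under the left exit, seen at about (285,240) in top and (575,345) in side. The red bin is on the right, so the flap must go positive, with the lever pushed to -y. The funnel rim is at about (328,194) in top, the lever grip at (345,262) and the scoop handle at (486,347)-(487,395).

```bash
cat > h.py <<'E'
import numpy as np,cv2
def ray(s,u,v):
    K=s["intrinsics"];R=s["R"];t=s["t"]
    d=R.T@np.array([(u-K[0,2])/K[0,0],(v-K[1,2])/K[1,1],1]);return -R.T@t,d
def atz(s,u,v,z):
    c,d=ray(s,u,v);return c+d*(z-c[2])/d[2]
def proj(s,X):
    p=s["R"]@np.asarray(X,float)+s["t"];q=s["intrinsics"]@p;return q[:2]/q[2]
def tri(a,b):  # [(s,u,v),...]
    A=np.zeros((3,3));y=np.zeros(3)
    for s,u,v in (a,b):
        c,d=ray(s,u,v);d/=np.linalg.norm(d);P=np.eye(3)-np.outer(d,d);A+=P;y+=P@c
    return np.linalg.solve(A,y)
E
python3 - <<'E'
import pickle,cv2,numpy as np
d=pickle.load(open("s0.pkl","rb"))
def crop(n,x,y,w,h): return cv2.resize(d[n]["frame"][y:y+h,x:x+w,::-1],(400,300),interpolation=cv2.INTER_CUBIC)
# each crop 80x60 (x5) or 100x75 (x4)
m=np.vstack([np.hstack([crop("top",270,210,80,60),crop("top",160,85,133,100)]),np.hstack([crop("side",150,165,80,60),crop("side",280,120,133,100)])])
cv2.imwrite("pics/m0.png",m)
E
```

```text
(no output)
```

View pics/m0.png

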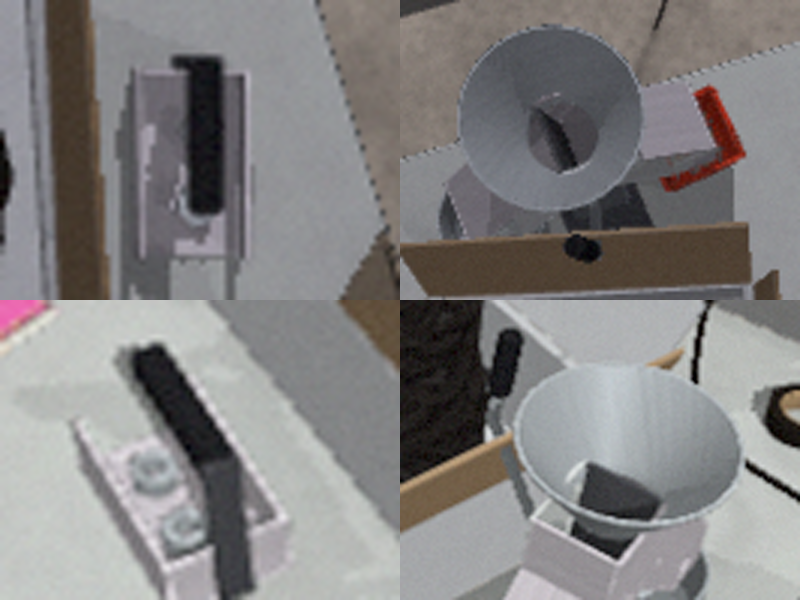

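Run:
```python
import pickle;from h import *
np.set_printoptions(precision=1,suppress=True)
d=pickle.load(open("s0.pkl","rb"));T,S=d["top"],d["side"]
print("cams",-T["R"].T@T["t"],-S["R"].T@S["t"])
ta=lambda u,v:(T,270+u/5,210+v/5)
tb=lambda u,v:(T,160+(u-400)/3.007,85+v/3)
sa=lambda u,v:(S,150+u/5,165+(v-300)/5)
sb=lambda u,v:(S,280+(u-400)/3.007,120+(v-300)/3)
print("rim c",atz(*tb(550.5,117),235),[atz(*tb(*p),235) for p in((458,117),(643,117),(550,24),(550,209))])
print("rim side",[atz(*sb(*p),235) for p in((514,440),(742,455),(628,362),(628,530))])
for p in((514,440),(742,455),(640,363)): pass
print("handle far/near top",atz(*ta(206,58),89),atz(*ta(206,196),89), "near low",atz(*ta(207,212),75))
print("handle side near-robot end",atz(*sa(148,352),89),"far end",atz(*sa(224,460),89))
print("scoop floor corners near",atz(*ta(139,255),0),atz(*ta(246,258),0),"rear top",atz(*ta(137,72),32),atz(*ta(245,74),32))
print("grip top tri",tri(tb(575,243),sb(511,333)),"bottom",tri(tb(592,252),sb(500,395)))
print("grip top at 253",atz(*tb(577,245),253),atz(*sb(511,333),253))
print("carton flap top edge tri: left/right", tri(tb(748,225),sb(400,490)))
```

```text
cams [ 470.8 -161.   943.8] [1041.1 -482.5  784.5]
rim c [664.2 -50.6 235. ] [array([666.1,  10.4, 235. ]), array([ 662.4, -111.3,  235. ]), array([726.7, -51.1, 235. ]), array([603.1, -49.3, 235. ])]
rim side [array([ 635.4, -105.1,  235. ]), array([707.9,  -6.8, 235. ]), array([618.6, -11.7, 235. ]), array([717.7, -93.9, 235. ])]
handle far/near top [ 466.8 -259.9   89. ] [ 403.3 -257.8   89. ] near low [ 394.7 -259.6   75. ]
handle side near-robot end [ 403.7 -258.5   89. ] far end [ 470.9 -258.5   89. ]
scoop floor corners near [ 367.2 -232.9    0. ] [ 364.5 -287.2    0. ] rear top [ 460.5 -232.3   32. ] [ 458.2 -285.5   32. ]
grip top tri [578.  -67.2 251.2] bottom [579.2 -71.5 205.9]
grip top at 253 [576.2 -69.  253. ] [579.7 -68.2 253. ]
carton flap top edge tri: left/right [ 601.6 -168.9  198.8]
```

Run:
```python
import pickle;from h import *
np.set_printoptions(precision=1,suppress=True)
d=pickle.load(open("s0.pkl","rb"));T,S=d["top"],d["side"];k=512/800
t=lambda u,v:(T,u*k,v*k); s=lambda u,v:(S,u*k,v*k)
print("carton R flap far",tri(t(449,275),s(393,312)),"near",tri(t(461,512),s(262,138)))
print("front flap R corner",tri(t(431,249),s(410,320)), tri(t(431,249),s(495,262)),"L",tri(t(248,262),s(585,212)))
print("R flap outer if z150-220",[atz(T,291,236,z) for z in(120,150,180,210)])
```

```text
carton R flap far [ 571.2 -199.2  145.2] near [ 256.8 -206.3  189.5]
front flap R corner [ 601.9 -183.8  153.5] [ 615.8 -145.5  238.3] L [588.4  67.5 186.7]
R flap outer if z150-220 [array([ 436. , -210.3,  120. ]), array([ 437.2, -208.5,  150. ]), array([ 438.5, -206.7,  180. ]), array([ 439.8, -204.9,  210. ])]
```

Request:
move_arm --pt "0 0 0 -0.04 0 0 0" --pt "0 0 0 -0.08 0 0 0" --pt "0 0 0 -0.1 0 0 0" --pt "0 0 0 -0.1 0 0 0"

```text
t: 0.48
tcp_pos: [178.2, -494.9, 409.0]
orientation: [3.132, 0.001, 0.346]
force: [-0.2, -0.1, -0.3]
width: 38.7
grasp_force: 0.0
```

Request:
move_arm --pt "0 0.03 -0.017 0 0 0 0.3" --pt "0 0.066 -0.038 0 0 0 0.6" --pt "0 0.1 -0.058 0 0 0 0.9" --pt "0 0.135 -0.078 0 0 0 1.2" --pt "0 0.17 -0.098 0 0 0 1.5" --pt "0 0.205 -0.118 0 0 0 1.8" --pt "0 0.24 -0.138 0 0 0 2.1" --pt "0 0.275 -0.158 0 0 0 2.4" --pt "0 0.31 -0.178 0 0 0 2.7" --pt "0 0.345 -0.198 0 0 0 3.0" --pt "0 0.38 -0.218 0 0 0 3.3" --pt "0 0.41 -0.236 0 0 0 3.3"

```text
t: 1.48
tcp_pos: [484.7, -130.6, 402.8]
orientation: [-3.141, 0.001, -0.001]
force: [0.2, -0.4, 0.2]
width: -0.3
grasp_force: 0.0
```

Request:
move_arm --pt "0 0.027 -0.031 0 0 0 0" --pt "0 0.052 -0.06 0 0 0 0" --pt "0 0.077 -0.09 0 0 0 0" --pt "0 0.092 -0.108 0 0 0 0" --pt "0 0.092 -0.108 0 0 0 0" --pt "0 0.092 -0.108 0 0 0 0"

```text
t: 1.98
tcp_pos: [575.9, -23.9, 402.1]
orientation: [-3.141, 0.003, 0.003]
force: [-0.8, -0.6, -1.1]
width: -0.2
grasp_force: 0.0
```

Run:
```python
from cell import env,cams
import cv2,pickle
s=cams.snapshot("wrist"); pickle.dump(s,open("w1.pkl","wb"))
cv2.imwrite("pics/w1.png",cv2.resize(s["frame"][:,:,::-1],(800,600),interpolation=cv2.INTER_CUBIC))
st=env.read_state();print(st["tcp_pos"],st["orientation"],(-s["R"].T@s["t"]).round(1))
```

```text
[575.40440669 -24.8652354  402.60441693] [3.14143714e+00 2.46918673e-03 1.06896897e-03] [645.1 -23.4 472. ]
```

View pics/w1.png

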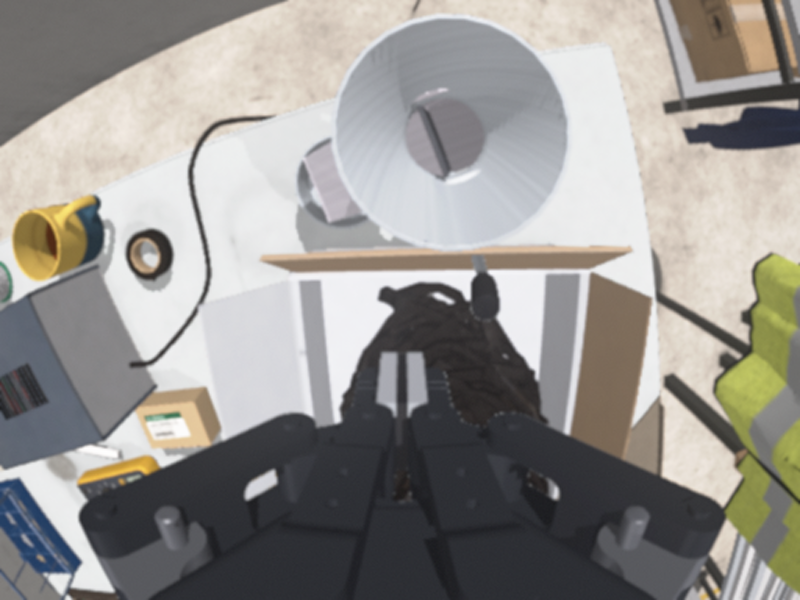

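The funnel rim is centred at about (452,132), the grip is at (485,297), and the fingertips at (403,380) are on its left. The way down is clear.

Request:
move_arm --pt "0 0.003 0 0.03 0 0 0" --pt "0 0.003 0 0.06 0 0 0" --pt "0 0.003 0 0.09 0 0 0" --pt "0 0.003 0 0.115 0 0 0" --pt "0 0.003 0 0.117 0 0 0" --pt "0 0.003 0 0.117 0 0 0"

```text
t: 2.53
tcp_pos: [577.7, -26.0, 286.1]
orientation: [-3.141, 0.003, -0.001]
force: [-0.1, -0.5, 0.8]
width: 0.0
grasp_force: 0.0
```

Request:
move_arm --pt "0 0 0.01 0 0 0 0" --pt "0 0.002 0.02 0 0 0 0" --pt "0 0.004 0.03 0 0 0 0" --pt "0 0.006 0.04 0.001 0 0 0" --pt "0 0.008 0.05 0.002 0 0 0" --pt "0 0.01 0.058 0.003 0 0 0" --pt "0 0.012 0.066 0.004 0 0 0" --pt "0 0.012 0.066 0.004 0 0 0"

```text
t: 3.2
tcp_pos: [590.9, -92.8, 282.4]
orientation: [3.141, 0.001, -0.001]
force: [-0.6, -0.3, 0.3]
width: 0.2
grasp_force: 0.0
```

Run:
```python
from cell import env,cams
import cv2,pickle,numpy as np
w=cams.snapshot("wrist")["frame"][:,:,::-1];t=cams.snapshot("side")["frame"][:,:,::-1]
cv2.imwrite("pics/p1.png",np.hstack([cv2.resize(w[60:360,150:450],(400,400)),cv2.resize(t[100:220,270:390],(400,400),interpolation=cv2.INTER_CUBIC)]))
```

```text
(no output)
```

View pics/p1.png

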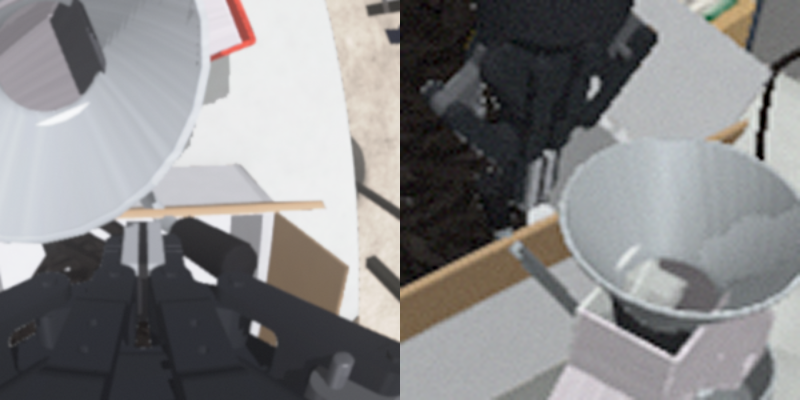

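The grip at (215,250) in the wrist view leans right against the finger, and the flap has turned. I'll push on to the stop.

Request:
move_arm --pt "0 0.001 0.006 0.001 0 0 0" --pt "0 0.002 0.01 0.002 0 0 0" --pt "0 0.002 0.013 0.003 0 0 0" --pt "0 0.002 0.013 0.003 0 0 0"

```text
t: 3.63
tcp_pos: [592.7, -104.4, 279.6]
orientation: [3.141, 0.0, -0.0]
force: [0.1, -0.1, -0.4]
width: 0.1
grasp_force: 0.0
```

Request:
move_arm --pt "0 0.001 0.003 0 0 0 0" --pt "0 0.001 0.006 0 0 0 0" --pt "0 0.001 0.006 0 0 0 0"

```text
t: 3.88
tcp_pos: [593.7, -110.4, 279.9]
orientation: [3.141, -0.0, -0.0]
force: [0.1, -0.0, 0.6]
width: -0.3
grasp_force: 0.1
```

Request:
move_arm --pt "0 0 0.003 0 0 0 0" --pt "0 0 0.005 0 0 0 0" --pt "0 0 0.005 0 0 0 0"

```text
t: 4.13
tcp_pos: [593.6, -113.0, 279.8]
orientation: [-3.137, 0.0, 0.001]
force: [-0.0, 8.8, 2.1]
width: 0.1
grasp_force: 4.3
```

The force shows the stop is reached. I'll back off, rise and go above the scoop.

Request:
move_arm --pt "0 0 -0.012 0 0 0 0" --pt "0 0 -0.012 -0.03 0 0 0" --pt "0 0 -0.012 -0.06 0 0 0" --pt "0 0 -0.012 -0.09 0 0 0" --pt "10 -0.03 0.02 -0.1 0 0 0" --pt "20 -0.06 0.045 -0.1 0 0 0" --pt "40 -0.09 0.07 -0.1 0 0 0" --pt "60 -0.12 0.095 -0.1 0 0 0" --pt "60 -0.145 0.12 -0.1 0 0 0" --pt "60 -0.165 0.145 -0.1 0 0 0" --pt "60 -0.165 0.146 -0.1 0 0 0" --pt "60 -0.165 0.146 -0.1 0 0 0"

```text
t: 5.13
tcp_pos: [427.9, -261.9, 380.2]
orientation: [3.141, -0.0, -0.003]
force: [1.0, 0.9, -0.9]
width: 51.0
grasp_force: 0.0
```

Run:
```python
from cell import env,cams
import cv2,pickle,numpy as np
w=cams.snapshot("wrist");t=cams.snapshot("side");pickle.dump((w,t,env.read_state()),open("w2.pkl","wb"))
print(env.read_state()["tcp_pos"],env.read_state()["orientation"])
c=lambda f,x,y,W:cv2.resize(f["frame"][y:y+W*3//2,x:x+W,::-1],(400,600),interpolation=cv2.INTER_CUBIC)
cv2.imwrite("pics/p2.png",np.hstack([c(w,176,60,200),c(t,290,110,100)]))
```

```text
[ 429.11133242 -260.5052896   379.99718612] [ 3.14148283e+00 -3.83988738e-04  1.42200892e-04]
```

View pics/p2.png

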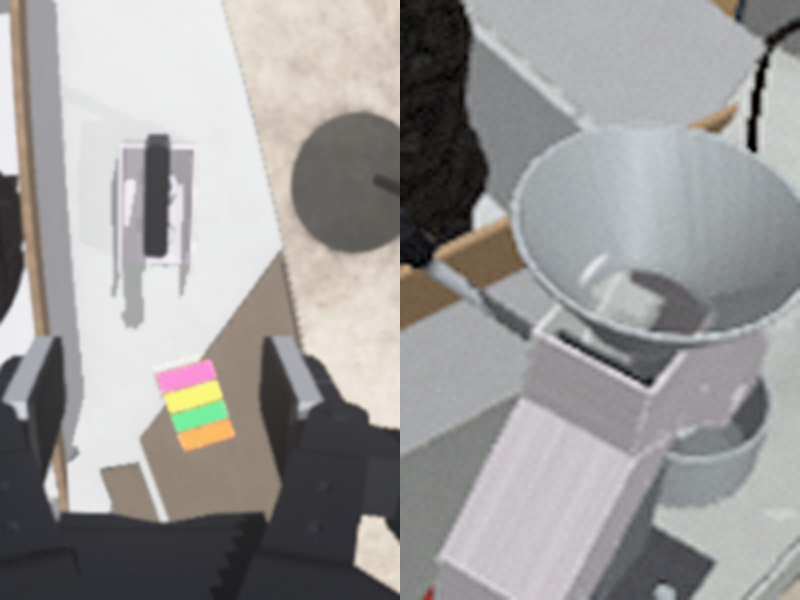

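The flap is hard over, with the lever at the lower left. The scoop handle runs from (157,253) to (158,137) in the wrist crop.

Run:
```python
import pickle,numpy as np
w,t,st=pickle.load(open("w2.pkl","rb"))
def fe(u,v,z):
    K=w["intrinsics"];x=np.array([u-K[0,2],v-K[1,2]]);r=np.hypot(*x);a=r/K[0,0]
    d=w["R"].T@np.array([*(x/r*np.sin(a)),np.cos(a)]);c=-w["R"].T@w["t"];return (c+d*(z-c[2])/d[2]).round(1)
for u,v,z in((157,247,89),(158,137,89),(157,256,75),(119,262,0),(189,266,0)): print(fe(176+u/2,60+v/2,z))
```

```text
[ 402.2 -259.    89. ]
[ 471.1 -259.9   89. ]
[ 392.4 -258.9   75. ]
[ 366.7 -228.3    0. ]
[ 363.3 -283.6    0. ]
```

Request:
move_arm --pt "45 0.001 -0.001 0.03 0 0 0" --pt "45 0.001 -0.001 0.06 0 0 0" --pt "45 0.001 -0.001 0.09 0 0 0" --pt "45 0.001 -0.001 0.12 0 0 0" --pt "45 0.001 -0.001 0.15 0 0 0" --pt "45 0.001 -0.001 0.175 0 0 0" --pt "45 0.001 -0.001 0.195 0 0 0" --pt "45 0.001 -0.001 0.21 0 0 0" --pt "45 0.001 -0.001 0.21 0 0 0"

```text
t: 5.98
tcp_pos: [429.5, -257.7, 166.9]
orientation: [-3.138, 0.005, 0.003]
force: [-0.8, 0.6, -0.8]
width: 38.8
grasp_force: 0.0
```

Request:
move_arm --pt "45 0 0 0.01 0 0 0" --pt "45 0 0 0.02 0 0 0" --pt "45 0 0 0.03 0 0 0" --pt "45 0 0 0.034 0 0 0" --pt "45 0 0 0.034 0 0 0"

```text
t: 6.4
tcp_pos: [429.5, -259.6, 135.0]
orientation: [-3.141, 0.001, 0.0]
force: [0.1, -0.0, 0.8]
width: 38.7
grasp_force: 0.0
```

Request:
move_arm --pt "20 0 0 0 0 0 0" --pt "5 0 0 0 0 0 0" --pt "0 0 0 0 0 0 0" --pt "0 0 0 0 0 0 0" --pt "0 0 0 0 0 0 0" --pt "0 0 0 0 0 0 0" --pt "0 0 0 0 0 0 0" --pt "0 0 0 0 0 0 0" --squeeze 70

```text
t: 7.07
tcp_pos: [429.9, -260.1, 136.3]
orientation: [3.141, -0.001, 0.0]
force: [-1.0, 1.0, 4.4]
width: 14.7
grasp_force: 68.7
```

Request:
move_arm --pt "0 0 0 -0.003 0 0 0" --pt "0 0 0 -0.008 0 0 0" --pt "0 0 0 -0.014 0 0 0" --pt "0 0 0 -0.022 0 0 0" --pt "0 0 0 -0.03 0 0 0" --pt "0 0 0 -0.035 0 0 0" --pt "0 0 0 -0.035 0 0 0"

```text
t: 7.65
tcp_pos: [430.2, -260.4, 172.4]
orientation: [3.14, -0.002, 0.0]
force: [-0.1, -0.1, -2.5]
width: 14.8
grasp_force: 68.2
```

Request:
move_arm --pt "0 0 0 -0.008 0 0 0" --pt "0 0 0 -0.024 0 0 0" --pt "0 0 0 -0.048 0 0 0" --pt "0 0 0 -0.078 0 0 0" --pt "0 0 0 -0.11 0 0 0" --pt "0 0 0 -0.145 0 0 0" --pt "0 0 0 -0.18 0 0 0" --pt "0 0 0 -0.215 0 0 0" --pt "0 0 0 -0.245 0 0 0" --pt "0 0 0 -0.265 0 0 0" --pt "0 0 0 -0.277 0 0 0" --pt "0 0 0 -0.28 0 0 0"

```text
t: 8.65
tcp_pos: [429.7, -259.9, 453.6]
orientation: [3.139, -0.003, 0.0]
force: [0.3, -0.8, -1.6]
width: 14.9
grasp_force: 68.3
```

Run:
```python
from cell import env,cams
import cv2,pickle,numpy as np
w=cams.snapshot("wrist");t=cams.snapshot("side")
print(env.read_state()["tcp_pos"],env.read_state()["joint_positions"].round(2))
cv2.imwrite("pics/p3.png",np.hstack([cv2.resize(w["frame"][:,:,::-1],(400,300)),cv2.resize(t["frame"][:192,80:336,::-1],(400,300))]))
```

```text
[ 429.59599573 -259.78948203  451.04644935] [-0.7   0.23  1.28 -0.    1.63  0.87]
```

View pics/p3.png

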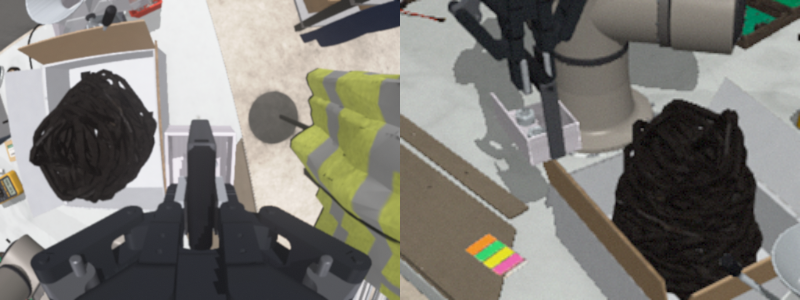

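The scoop hangs level with a nut visible inside. I'll carry it gently towards the funnel.

Request:
move_arm --pt "0 0.001 -0.001 0 0 0 0" --pt "0 0.003 -0.003 0 0 0 0" --pt "0 0.007 -0.006 0 0 0 0" --pt "0 0.013 -0.012 0 0 0 0" --pt "0 0.02 -0.018 0 0 0 0" --pt "0 0.029 -0.026 0 0 0 0" --pt "0 0.039 -0.035 0 0 0 0" --pt "0 0.051 -0.046 0 0 0 0" --pt "0 0.065 -0.058 0 0 0 0" --pt "0 0.08 -0.072 0 0 0 0" --pt "0 0.097 -0.087 0 0 0 0" --pt "0 0.115 -0.104 0 0 0 0"

```text
t: 9.75
tcp_pos: [545.9, -154.4, 450.8]
orientation: [3.141, 0.0, 0.0]
force: [0.7, -0.2, -2.3]
width: 14.7
grasp_force: 68.3
```

Request:
move_arm --pt "0 0.018 -0.017 0 0 0 0" --pt "0 0.035 -0.032 0.001 0 0 0" --pt "0 0.05 -0.046 0.002 0 0 0" --pt "0 0.064 -0.058 0.003 0 0 0" --pt "0 0.076 -0.069 0.004 0 0 0" --pt "0 0.086 -0.078 0.006 0 0 0" --pt "0 0.095 -0.086 0.008 0 0 0" --pt "0 0.102 -0.092 0.009 0 0 0" --pt "0 0.108 -0.098 0.01 0 0 0" --pt "0 0.112 -0.101 0.011 0 0 0" --pt "0 0.114 -0.103 0.011 0 0 0" --pt "0 0.115 -0.104 0.012 0 0 0"

```text
t: 10.75
tcp_pos: [659.9, -51.7, 438.9]
orientation: [3.141, -0.0, 0.0]
force: [-0.6, -0.4, -2.4]
width: 14.8
grasp_force: 68.3
```

Request:
move_arm --pt "0 0.003 0 0.004 0.0 0.1 0" --pt "0 0.008 0 0.009 0 0.4 0" --pt "0 0.014 0 0.015 0 0.8 0" --pt "0 0.02 0 0.022 0 1.2 0" --pt "0 0.026 0 0.029 0 1.6 0" --pt "0 0.032 0 0.036 0 2.0 0" --pt "0 0.037 0 0.041 0 2.3 0" --pt "0 0.04 0 0.044 0 2.5 0" --pt "0 0.041 0 0.045 0 2.5 0" --pt "0 0.041 0 0.045 0 2.5 0"

```text
t: 11.58
tcp_pos: [700.3, -52.3, 393.6]
orientation: [3.142, -0.261, -0.001]
force: [-0.3, 0.1, -2.3]
width: 14.7
grasp_force: 68.3
```

Run:
```python
from cell import env,cams
import cv2,pickle,numpy as np
w=cams.snapshot("top");t=cams.snapshot("side")
print(env.read_state()["tcp_pos"],env.read_state()["orientation"],env.read_state()["joint_positions"].round(2))
cv2.imwrite("pics/p4.png",np.hstack([cv2.resize(w["frame"][60:210,120:320,::-1],(400,300)),cv2.resize(t["frame"][90:240,250:450,::-1],(400,300))]))
```

```text
[700.57039674 -52.18304893 394.22307976] [ 3.14131917e+00 -2.61706095e-01 -1.29160260e-04] [-0.2   0.53  1.01  0.05  1.35  1.36]
```

View pics/p4.png

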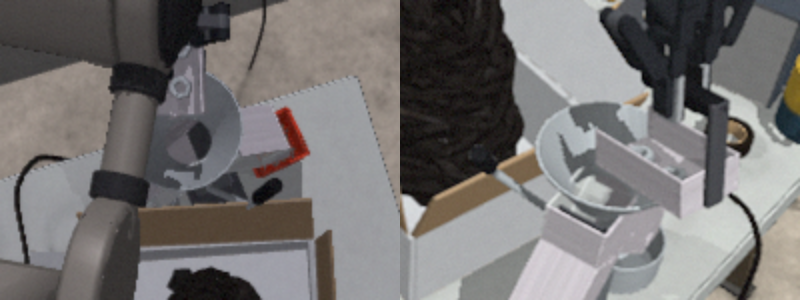

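The lip is over the funnel, with a nut near it. I'll tip about the lip, slowly.

Request:
move_arm --pt "0 -0.006 0 -0.002 0 0.42 0" --pt "0 -0.012 0 -0.0045 0 0.83 0" --pt "0 -0.018 0 -0.006 0 1.25 0" --pt "0 -0.0245 0 -0.008 0 1.67 0" --pt "0 -0.031 0 -0.009 0 2.08 0" --pt "0 -0.037 0 -0.0104 0 2.5 0" --pt "0 -0.0437 0 -0.011 0 2.92 0" --pt "0 -0.05 0 -0.0116 0 3.33 0" --pt "0 -0.063 0 -0.0115 0 4.17 0" --pt "0 -0.0758 0 -0.0108 0 5.0 0" --pt "0 -0.089 0 -0.008 0 5.83 0" --pt "0 -0.101 0 -0.0054 0 6.67 0"

```text
t: 12.68
tcp_pos: [608.4, -48.7, 376.8]
orientation: [-3.132, -0.909, 0.004]
force: [1.3, 2.2, -2.2]
width: 14.9
grasp_force: 68.5
```

Request:
move_arm --pt "0 0 0 0 0 0 0" --pt "0 0 0 0 0 0 0" --pt "0 0 0 0 0 0 0" --pt "0 0 0 0 0 0 0" --pt "0 0 0 0 0 0 0" --pt "0 0 0 0 0 0 0"

```text
t: 13.18
tcp_pos: [610.8, -48.6, 377.6]
orientation: [-3.131, -0.908, 0.005]
force: [0.6, -0.1, -2.5]
width: 14.6
grasp_force: 68.4
```

Run:
```python
from cell import env,cams
import cv2,pickle,numpy as np
w=cams.snapshot("top");t=cams.snapshot("side")
print(env.read_state()["tcp_pos"],env.read_state()["orientation"],env.read_state()["joint_positions"].round(2))
cv2.imwrite("pics/p5.png",np.hstack([cv2.resize(w["frame"][60:210,120:320,::-1],(400,300)),cv2.resize(t["frame"][90:240,250:450,::-1],(400,300),interpolation=cv2.INTER_CUBIC)]))
```

```text
[610.58695249 -48.53855633 377.30162823] [-3.13008217 -0.90742702  0.00470624] [-0.3   0.18  1.81  0.76  0.37  0.65]
```

View pics/p5.png

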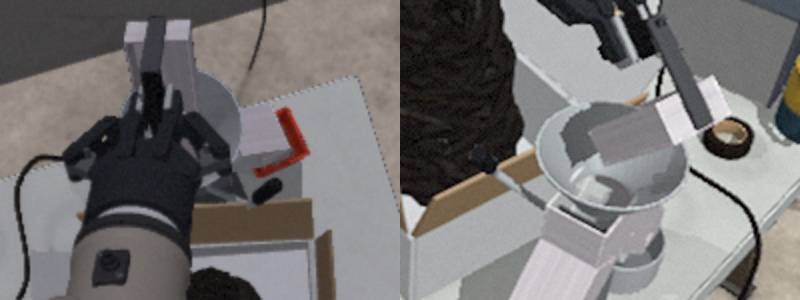

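Save the wrist and side frames now. Then level and raise the scoop, to be looked at together later.

Run:
```python
from cell import env,cams
import pickle,numpy as np
pickle.dump((cams.snapshot("wrist"),cams.snapshot("side")),open("pour.pkl","wb"))
print(env.read_state()["t"])
```

```text
13.3833
```

Request:
move_arm --pt "0 0.006 0 -0.004 0 0 0" --pt "0 0.016 0 -0.012 0 0 0" --pt "0 0.022 0 -0.013 0 -0.5 0" --pt "0 0.03 0 -0.013 0 -1.3 0" --pt "0 0.038 0 -0.012 0 -2.3 0" --pt "0 0.046 0 -0.011 0 -3.4 0" --pt "0 0.055 0 -0.01 0 -4.5 0" --pt "0 0.064 0 -0.009 0 -5.6 0" --pt "0 0.072 0 -0.008 0 -6.7 0" --pt "0 0.08 0 -0.007 0 -7.8 0" --pt "0 0.088 0 -0.006 0 -8.67 0" --pt "0 0.088 0 -0.006 0 -8.67 0"

```text
t: 14.38
tcp_pos: [662.4, -48.6, 448.0]
orientation: [-3.134, 0.006, 0.014]
force: [1.5, -0.8, -3.4]
width: 14.5
grasp_force: 68.3
```

Request:
move_arm --pt "0 0 0 0 0 0 0" --pt "0 0 0 0 0 0 0"

```text
t: 14.55
tcp_pos: [659.8, -48.4, 449.7]
orientation: [-3.134, -0.002, 0.014]
force: [1.2, 0.7, -1.7]
width: 14.5
grasp_force: 68.3
```

Request:
move_arm --pt "0 -0.002 0.002 0 0 0 0" --pt "0 -0.007 0.006 0 0 0 0" --pt "0 -0.015 0.014 0 0 0 0" --pt "0 -0.027 0.025 0 0 0 0" --pt "0 -0.042 0.039 0 0 0 0" --pt "0 -0.058 0.053 0 0 0 0" --pt "0 -0.076 0.07 0 0 0 0" --pt "0 -0.096 0.088 0 0 0 0" --pt "0 -0.116 0.107 0 0 0 0" --pt "0 -0.136 0.125 0 0 0 0" --pt "0 -0.156 0.143 0 0 0 0" --pt "0 -0.175 0.161 0 0 0 0"

```text
t: 15.55
tcp_pos: [484.3, -212.1, 450.1]
orientation: [-3.136, -0.002, 0.013]
force: [0.5, 0.3, -1.7]
width: 14.9
grasp_force: 68.4
```

Request:
move_arm --pt "0 -0.017 0.016 0 0 0 0" --pt "0 -0.031 0.028 0 0 0 0" --pt "0 -0.041 0.037 0 0 0 0" --pt "0 -0.048 0.044 0 0 0 0" --pt "0 -0.053 0.049 0 0 0 0" --pt "0 -0.055 0.05 0 0 0 0" --pt "0 -0.055 0.05 0 0 0 0" --pt "0 -0.055 0.05 0 0 0 0" --pt "0 -0.055 0.05 0 0 0 0"

```text
t: 16.3
tcp_pos: [433.1, -262.0, 448.8]
orientation: [-3.134, 0.0, 0.014]
force: [0.4, 0.6, -2.3]
width: 14.4
grasp_force: 68.4
```

Run:
```python
from cell import env,cams
import cv2,pickle,numpy as np
pw,ps=pickle.load(open("pour.pkl","rb"))
t=cams.snapshot("side")["frame"];o=cams.snapshot("top")["frame"];st=env.read_state()
print(st["tcp_pos"],st["orientation"])
c=lambda f,x,y,w,h:cv2.resize(f[y:y+h,x:x+w,::-1],(400,300),interpolation=cv2.INTER_CUBIC)
cv2.imwrite("pics/p6.png",np.vstack([np.hstack([c(pw["frame"],106,40,300,225),c(t,320,180,80,60)]),np.hstack([c(o,160,85,133,100),c(t,130,30,100,75)])]))
```

```text
[ 433.1115375  -262.08696897  448.69632329] [-3.13421924e+00  3.40258571e-04  1.46049481e-02]
```

View pics/p6.png

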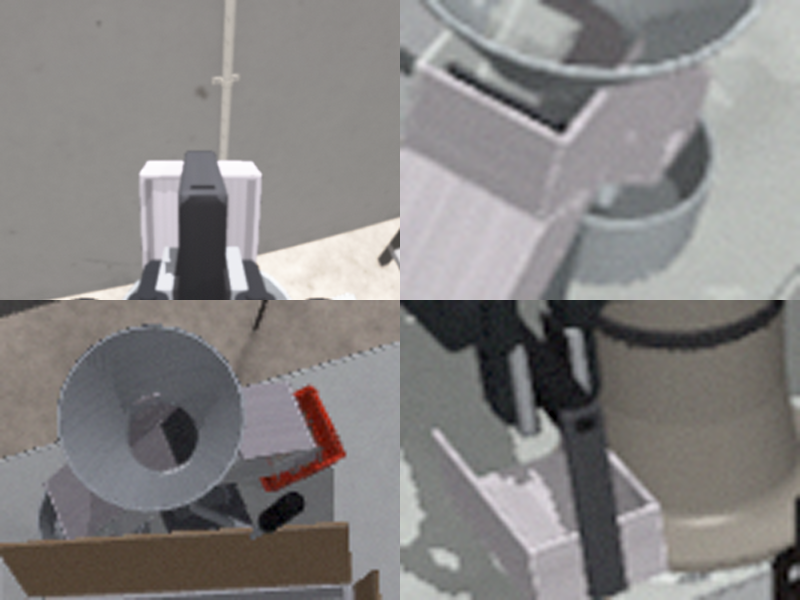

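In the top picture the scoop is over clear table again, it looks empty in the side view, and something lies in the tin at (660,185). I'll set it down.

Request:
move_arm --pt "0 -0.001 0 0.01 0 0 0" --pt "0 -0.003 0 0.03 0 0 0" --pt "0 -0.003 0 0.058 0 0 0" --pt "0 -0.003 0 0.09 0 0 0" --pt "0 -0.003 0 0.122 0 0 0" --pt "0 -0.003 0 0.154 0 0 0" --pt "0 -0.003 0 0.186 0 0 0" --pt "0 -0.003 0 0.216 0 0 0" --pt "0 -0.003 0 0.244 0 0 0" --pt "0 -0.003 0 0.266 0 0 0" --pt "0 -0.003 0 0.28 0 0 0" --pt "0 -0.003 0 0.288 0 0 0"

```text
t: 17.4
tcp_pos: [429.3, -259.8, 158.8]
orientation: [-3.132, 0.003, 0.014]
force: [-0.3, 1.1, -1.4]
width: 14.7
grasp_force: 68.3
```

Request:
move_arm --pt "0 0 0 0.004 0 0 0" --pt "0 0 0 0.008 0 0 0" --pt "0 0 0 0.012 0 0 0" --pt "0 0 0 0.016 0 0 0" --pt "0 0 0 0.019 0 0 0" --pt "0 0 0 0.021 0 0 0" --pt "0 0 0 0.022 0 0 0" --pt "0 0 0 0.022 0 0 0"

```text
t: 18.07
tcp_pos: [429.5, -260.3, 138.8]
orientation: [-3.134, 0.0, 0.014]
force: [-1.2, -0.1, -2.3]
width: 14.6
grasp_force: 68.3
```

Request:
move_arm --pt "0 0 0 0.001 0 0 0" --pt "0 0 0 0.002 0 0 0" --pt "0 0 0 0.003 0 0 0" --pt "0 0 0 0.003 0 0 0"

```text
t: 18.4
tcp_pos: [429.7, -260.3, 136.5]
orientation: [-3.135, -0.0, 0.014]
force: [-1.8, 2.2, 4.1]
width: 14.8
grasp_force: 69.2
```

Contact with the table is felt. I'll release and rise.

Request:
move_arm --pt "20 0 0 0 0 0 0" --pt "40 0 0 0 0 0 0" --pt "45 0 0 0 0 0 0" --pt "45 0 0 0 0 0 0" --pt "45 0 0 -0.005 0 0 0" --pt "45 0 0 -0.02 0 0 0" --pt "45 0 0 -0.05 0 0 0" --pt "45 0 0 -0.085 0 0 0" --pt "45 0 0 -0.12 0 0 0" --pt "45 0 0 -0.155 0 0 0" --pt "45 0 0 -0.19 0 0 0" --pt "45 0 0 -0.19 0 0 0"

```text
t: 19.4
tcp_pos: [431.2, -263.0, 333.3]
orientation: [3.14, -0.01, 0.014]
force: [2.0, -0.3, 1.0]
width: 38.5
grasp_force: 0.0
```

Run:
```python
from cell import env,cams
import cv2,pickle,numpy as np;from h import proj
d=pickle.load(open("s0.pkl","rb"));s=cams.snapshot("side");t=cams.snapshot("top")
print(env.read_state()["t"],env.read_state()["tcp_pos"])
a=d["side"]["frame"].astype(int);b=s["frame"].astype(int)
D=abs(a-b).max(2)
# changes inside tin (side) region, and scoop region
def blobs(M,x,y,w,h):
    n,_,st,c=cv2.connectedComponentsWithStats((M[y:y+h,x:x+w]>25).astype(np.uint8))
    return [(c[i]+[x,y]).round().tolist()+[int(st[i,4])] for i in range(1,n) if st[i,4]>5]
print("tin/chute",blobs(D,330,180,80,75)); print("scoop",blobs(D,150,165,80,70)); print("table",blobs(D,225,200,105,110))
# scoop handle silhouette now: dark pixels
for f in (a,b):
    m=f[165:230,150:215].max(2)<60; y,x=np.nonzero(m); print(m.sum(),x.mean()+150,y.mean()+165)
    # bright-gray map of tin
```

```text
19.5 [ 429.8401231  -261.86357237  327.4825826 ]
tin/chute [[352.0, 186.0, 293], [344.0, 199.0, 111]]
scoop [[192.0, 186.0, 6], [165.0, 192.0, 17], [184.0, 205.0, 254], [196.0, 194.0, 8], [200.0, 212.0, 29], [208.0, 211.0, 6], [183.0, 224.0, 13]]
table []
212 185.85849056603774 187.23584905660377
209 185.8803827751196 186.5645933014354
```

Run:
```python
from cell import env,cams
import cv2,pickle,numpy as np;from h import proj
d=pickle.load(open("s0.pkl","rb"))
for n,(x,y,w,h) in (("side",(290,180,120,120)),("top",(150,80,150,85))):
    a=d[n]["frame"];b=cams.snapshot(n)["frame"]
    D=cv2.absdiff(cv2.GaussianBlur(a,(3,3),0),cv2.GaussianBlur(b,(3,3),0)).max(2)
    print(n,"noise",np.percentile(D,50))
    m=(D[y:y+h,x:x+w]>10).astype(np.uint8);k,_,st,c=cv2.connectedComponentsWithStats(m)
    print([(c[i]+[x,y]).round().tolist()+st[i,2:].tolist() for i in range(1,k) if st[i,4]>5])
    # tin centre guess in chute frame: 90 mm along +y at yaw .2
    print("tin px floor/rim",proj(d[n],[667-18,-52+88,0]),proj(d[n],[667-18,-52+88,45]),"bin",proj(d[n],[667+18,-140,30]))
```

```text
side noise 6.0
[[315.0, 186.0, 29, 16, 204], [352.0, 187.0, 31, 15, 355], [344.0, 199.0, 31, 14, 169], [361.0, 220.0, 6, 5, 12]]
tin px floor/rim [363.87538877 225.03783405] [367.92863532 211.37042089] bin [306.78955979 267.2552814 ]
top noise 3.0
[[216.0, 131.0, 22, 23, 305], [245.0, 157.0, 39, 17, 281], [179.0, 160.0, 3, 6, 15], [219.0, 163.0, 11, 3, 20]]
tin px floor/rim [191.46231616 154.4170498 ] [187.6738517 151.149319 ] bin [258.07095017 136.23891375]
```

```bash
python3 -c "
from cell import env
print(env.close_job())"
```

```text
the job is handed in; nothing more can be done
None
```

The job is handed in, but no verdict came back and I never clearly saw both nuts in the tin: the flap is hard over to the left (tin) side, both nuts left the scoop over the hopper with no change seen at the screw bin or on the table, small changes show in the partly hidden tin, and the scoop is back on the table and released.

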